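Pull the oil dipstick of the press's power pack and hold it level to read

TASK

Check the oil of the forging press's hydraulic pack: turn the yellow T-handle of the dipstick anticlockwise (seen from above) from its locked place to the open stop, and draw the dipstick straight up out of the filler neck. Then lay it over until the stick is level with one of its flat, marked faces upward, and keep holding it still like that, all of it clearly higher than the filler neck and touching nothing else: the job ends while you are holding it. Leave the wrench on the lid and the hammer, oil bottle and hardy on the bench where they are.

Things in the scene. Friction and masses are not known exactly. Their poses are not given: they have to be found in the camera images.
- pack: Hydraulic power pack, fixed: grey tank, lid 234 x 374 mm (x, y), lid top 115 mm above the bench; at +y a blue motor (from 149 mm beyond the neck's axis, top 228 mm above the bench) and a valve block with gauge (top about 220 mm). Origin on the bench under the tank's middle; z up, -x the front, y along the tank from the filler neck (-y end) to the motor.
- neck (a point): Centre of the mouth of the steel filler neck, 140 mm above the bench; axes as the pack. Tube 62 mm outside diameter, 25 mm above the lid. Bayonet: under its top a 4 mm flange with a 32 mm hole and two 13 mm slots along the pack's y. Open stop: T-bar about 3 degrees beyond pack y; locked stop 70 degrees clockwise of it. On the lid, green marks show the open line of the T-bar, red the locked.
- dipstick: Loose, 95 to 155 g. Origin: centre of the underside of its black cap (62 mm diameter, 12 mm thick), which rests on the neck; z up to the handle, y along T-bar and lugs, x out of a flat face. Below: 29 mm plug, 16 mm long; two lugs under the neck's flange; stick 12 mm (y) x 3 mm (x), marked on both faces. Turns with a light drag; lifts out only with y within 5 degrees of the pack's y axis.
- tbar (a point): Middle of the yellow T-bar, 56 mm above the cap's underside, 44 mm above its top. Bar eight-sided, 14 mm over flats, 66 mm long, on a 16 mm round post; along the dipstick's y axis, level while seated, flats facing sideways and at 45 degrees. At the start it lies 49 to 70 degrees clockwise (from above) of the pack's y axis. Axes as the dipstick.
- tip (a point): Lower end of the stick, 112 mm below the underside of the cap on the axis. Axes as the dipstick.
- wrench: Steel wrench, 160 mm long, lying loose on the lid between the filler neck and the motor; origin under its middle. To be left alone.
- hammer: Forging hammer, 300 mm long, 40 mm high, lying on the bench; origin on the bench under the handle's middle, handle along x, head at +x. To be left alone.
- oil: Grey oil bottle with a red cap, 72 mm diameter, 170 mm high, standing on the bench; origin under its middle. To be left alone.
- hardy: Cut-off hardy, a wedge of dark steel, 60 x 50 x 60 mm, standing on the bench; origin under its middle. To be left alone.
Mind the look-alikes: they are no part of the job. What is shaped like the dipstick but blue, orange or pink is not meant.

How it is judged:
On the way, in this order (a step that is already met when the one before it is completed fails the run):
1. the T-handle is turned to its open position while the dipstick is in the neck (angle between the y axis of dipstick and the y axis of pack, either way round below 0.16 rad and horizontal distance between dipstick and neck below 0.01 m and z of tip in the frame of neck below -0.02 m), for 0.05 s.
2. the dipstick is drawn out of the neck, its lower end clear above the neck's mouth (z of tip in the frame of neck above 0.003 m), for 0.05 s.
At the end, for the whole second after the job is handed in: the dipstick is held by the fingers alone (touching neither pack, wrench nor bottle), at rest, its axis level within 15 degrees, a flat face up within 20 degrees, the tip and T-bar more than 10 mm and the cap's middle more than 30 mm above the top of the filler neck (angle between dipstick's own z axis and vertical between 1.31 and 1.83 rad and (angle between dipstick's own x axis and vertical below 0.35 rad or angle between dipstick's own x axis and vertical above 2.79 rad) and height (world z) of each of tip, tbar above 0.15 m and height (world z) of dipstick above 0.17 m and contact force between dipstick and the fingers above 1 N and contact force between dipstick and pack below 0.1 N and contact force between dipstick and wrench below 0.1 N and contact force between dipstick and oil below 0.1 N and linear speed of dipstick below 0.03 m/s and angular speed of dipstick below 0.2 rad/s); the arm keeps its last pose, push and grip.
It fails at once if a bystander was disturbed (moved more than 20 mm) (distance of any of wrench, hammer, oil, hardy from where it was at the start of the episode above 0.02 m).
It also fails if it takes over 42 s, if anything falls off the work surface, if the arm or the gripper's body presses on something with over 40 N, if the wrist force passes 120 N, or if a joint passes its speed limit or range.

ROBOT

A 6-joint arm with a two-finger parallel gripper is mounted at the origin on the work surface. World frame = base frame: x ahead of the robot, y to its left, z up, the work surface at z = 0. Lengths are in m, angles in rad, forces in N, time in s.
With the tool pointing down it reaches from about 0.35 to 0.775 m from the base axis. Payload 7.3 kg.
Tool frame: the origin (TCP) lies midway between the tips of the shut fingers; the grasp point (between the pads) lies 19 mm behind it; z points along the fingers, y is the direction in which the jaws open and shut (so a half turn about z gives the same grasp; the last joint's range is limited). The gripper opens to 92 mm and grips with 3 to 60 N. Pads are 19 mm wide; open, the fingers measure 130 mm over their backs; the gripper's body (75 mm by 190 mm) begins 47 mm behind the grasp point.
Start: joints at [-1.42, 0.342, 1.524, -0, 1.275, -0.146], TCP at [0.154, -0.502, 0.227] pointing down, gripper open.
Joint ranges: [-2.53, 2.53], [-0.77, 2.02], [0.04, 2.7], [-1, 4.14], [0.28, 2.66], [-3.11, 3.11]. Speed limits (rad/s): [2.57, 2.57, 3.14, 3.14, 3.14, 3.14].

INTERFACE

Orientations are given as [roll, pitch, yaw] about the fixed x, y, z axes, in that order (R = Rz(yaw) Ry(pitch) Rx(roll)).
In Python, from cell import robot gives the robot as it stands.
- The arm moves only by the tool step_arm, never from a script. Its argument "moves" is a list that holds one entry, the list of rows, each a list of 4 numbers: the shift along the tool's x, y, z in m, then the turn about the tool's z in rad. In form: [[[dx, dy, dz, roll], ...]]. A call has 1 to 8 rows; each row shifts and turns the commanded pose from where the row before left it, along the tool's axes as they then stand; what a row does not reach is not made up. A row lasts 1/12 s, in which the tool goes at most 41.7 mm and 7.16 degrees, less where a joint would pass 70% of its speed; a pose out of reach is approached as far as the arm can. A call with a gripper value outside its range is refused whole. "hand" is the opening, from 0 (shut) to 1 (fully open), set as the call begins (left out, the last holds). The fingers move at their own pace and stop on an object; "force" is the grip in N (left out, the last holds). Time passes only in rows, so rows that do not move let the fingers close. It gives the time, the measured TCP pose, the force and the opening at its end, in the units of the state.
- robot.observe(): the state, without advancing time (a new reading comes with each control period).
- robot.read_camera(name): name is "scene" or "side" or "wrist"; returns a dict with "frame" (400x640x3 uint8, red, green, blue), "fovy" (degrees; the focal length in pixels is half the picture's height over the tangent of half this angle, whatever the lens; pixels are square), "cx", "cy" (the principal point, pixels), "k1" (the pictures are not rectified: a ray, as slopes to the right and down, at radius r is drawn at 1 + k1 r^2 times it, then the intrinsics apply), "R" (3x3) and "t" (3): a world point X has camera coordinates R X + t. Camera axes: x right, y down, z forward; pixel columns grow to the right and rows downward; lengths in m; the calibration is good to about 2 mm. A picture is of the moment at which its call begins. There is no depth.
- robot.hand_in(): hands the job in, once; it reports no verdict.
The state is a dict: "time": time; "qpos": joint angles; "qvel": joint speeds; "joint_efforts": joint torques, N m; "tool_pos": TCP position; "tool_rot": TCP orientation; "contact_force": force on the tool from outside, world axes, zero at the start; "torque": the same for the moment, N m; "opening": finger opening in m.
Only numpy, scipy, OpenCV 4.12 (cv2) and the standard library are available. Lean on these libraries where they do the work, as an engineer would, in place of code of your own. Each camera call takes 0.05 s, during which the arm holds its last target.

## Working session

There is one attempt and no reset: what is moved stays moved. The work goes in short steps, Python scripts to look and compute and a tool call to move; the robot and the scene stay as the last step left them, time stands still between calls to the robot, and variables do not carry over. Pictures are saved under pics/ and viewed, and the job is handed in when it is done.

Besides the shell and the picture viewer there is one more tool, called after "Request:" in YAML: its name, and indented under it one key for each argument. step_arm: Moves the arm, as the interface text tells. Its arguments: {"type":"object","properties":{"moves":{"type":"array","items":{"type":"array","items":{"type":"array","items":{"type":"number"}}}},"hand":{"type":"number"},"force":{"type":"number"}},"required":["moves"]}

```bash
ls; mkdir -p pics; python3 - <<'E'
from cell import robot
import cv2
print(robot.observe())
for n in ("scene","side","wrist"):
    d=robot.read_camera(n)
    cv2.imwrite(f"pics/{n}0.png",d["frame"][:,:,::-1])
    print(n,{k:v for k,v in d.items() if k!="frame"})
E
```

```text
pics
{'time': 0.0, 'qpos': array([-1.41996532e+00,  3.42731569e-01,  1.52508457e+00,  1.36641528e-05,
        1.27542197e+00, -1.46026818e-01]), 'qvel': array([-9.88456396e-04, -8.93753457e-04, -9.39180422e-05, -7.48140986e-04,
       -8.76831318e-04,  7.10123934e-04]), 'joint_efforts': array([ 4.13088837e-04, -4.31246674e+01, -2.44222641e+01,  7.17507885e-02,
        5.59083035e-02, -1.30196536e-04]), 'tool_pos': array([ 0.1535155 , -0.50158745,  0.22601682]), 'tool_rot': array([-3.13996661e+00, -2.52355198e-04,  2.96853628e-01]), 'contact_force': array([ 0.20997896,  0.80264462, -0.25989928]), 'torque': array([ 0.03835871,  0.00406022, -0.04738912]), 'opening': 0.09191299048127803}
scene {'fovy': 51.01187850315669, 'cx': 316.338706648506, 'cy': 196.06043098374025, 'k1': -0.08971075279156009, 'R': array([[-0.1305231 ,  0.99141436,  0.00782848],
       [ 0.78178969,  0.10777485, -0.61415752],
       [-0.6097283 , -0.07404152, -0.78914464]]), 't': array([ 0.03814261, -0.29469723,  1.67346754])}
side {'fovy': 53.247087396570784, 'cx': 313.83081586852364, 'cy': 202.562545610248, 'k1': -0.030982327385584867, 'R': array([[-0.73038798, -0.68262506, -0.02358863],
       [-0.31764443,  0.37003792, -0.87302575],
       [ 0.60467794, -0.63015472, -0.4871033 ]]), 't': array([0.38388891, 0.26231589, 0.9358038 ])}
wrist {'fovy': 64.65467050562812, 'cx': 317.2086463543902, 'cy': 200.86803414996294, 'k1': -0.029952059076308074, 'R': array([[ 0.29302477, -0.95610198, -0.00234089],
       [-0.92633257, -0.28450561,  0.24690995],
       [-0.23673709, -0.07018229, -0.9690356 ]]), 't': array([-0.52395325, -0.03088817,  0.38941449])}
```

View pics/scene0.png

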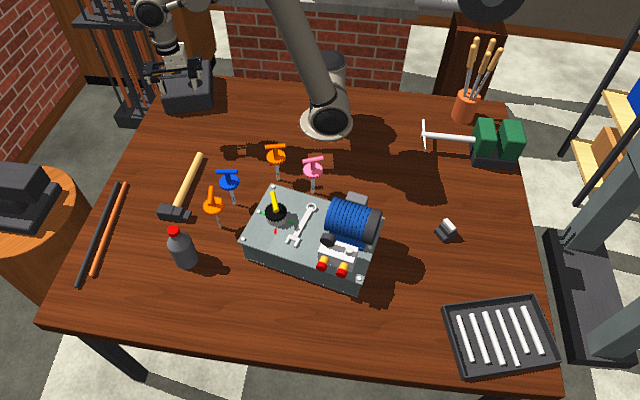

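View pics/side0.png

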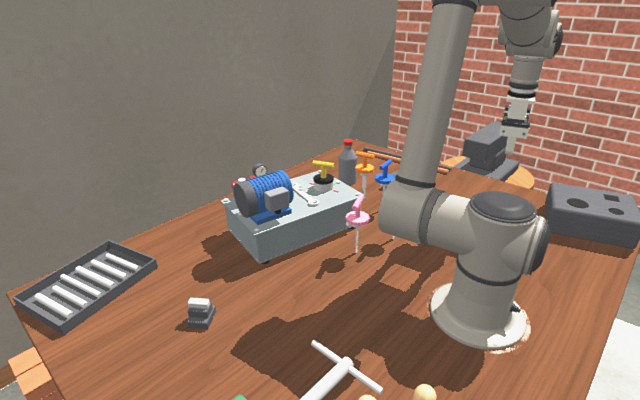

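View pics/wrist0.png

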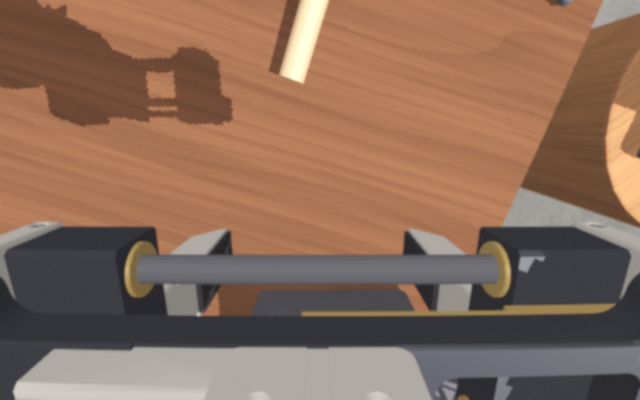

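The yellow T with the black cap at scene (275,203), side (323,170), is the target. The look-alikes are orange (276,154) and (213,203), blue (229,181) and pink (313,167); the red and yellow fittings at (330,265) on the valve block also share the colour. I'll check it in a close crop.

```bash
cat > h.py <<'E'
import numpy as np, cv2
from cell import robot
def K(d):
    f=d["frame"].shape[0]/2/np.tan(np.radians(d["fovy"])/2)
    return f
def ray(d,px):
    f=K(d); p=np.atleast_2d(np.asarray(px,float))
    n=(p-[d["cx"],d["cy"]])/f
    s=n.copy()
    for _ in range(30): s=n/(1+d["k1"]*(s**2).sum(1,keepdims=True))
    dirs=np.c_[s,np.ones(len(s))]@d["R"]
    return -d["R"].T@d["t"], dirs
def plane(d,px,z):
    o,v=ray(d,px); return o+v*((z-o[2])/v[:,2])[:,None]
def tri(d1,p1,d2,p2):
    o1,v1=ray(d1,p1);o2,v2=ray(d2,p2);v1=v1[0]/np.linalg.norm(v1);v2=v2[0]/np.linalg.norm(v2)
    a=np.linalg.lstsq(np.c_[v1,-v2],o2-o1,rcond=None)[0]
    A=o1+a[0]*v1;B=o2+a[1]*v2
    return (A+B)/2,np.linalg.norm(A-B)
def proj(d,X):
    c=np.atleast_2d(X)@d["R"].T+d["t"]; s=c[:,:2]/c[:,2:]
    return s*(1+d["k1"]*(s**2).sum(1,keepdims=True))*K(d)+[d["cx"],d["cy"]]
def crop(d,x0,y0,x1,y1,k,name):
    cv2.imwrite(name,cv2.resize(d["frame"][y0:y1,x0:x1,::-1],None,fx=k,fy=k,interpolation=cv2.INTER_CUBIC))
E
python3 - <<'E'
from h import *
s=robot.read_camera("scene");w=robot.read_camera("side")
crop(s,225,175,395,305,4,"pics/sc1.png");crop(w,215,125,375,265,4,"pics/sd1.png")
C=[]
for d,b in((s,(255,185,295,225)),(w,(305,150,340,190))):
    h=cv2.cvtColor(d["frame"],cv2.COLOR_RGB2HSV); m=cv2.inRange(h,(22,150,90),(35,255,255))
    M=np.zeros_like(m);M[b[1]:b[3],b[0]:b[2]]=m[b[1]:b[3],b[0]:b[2]]
    p=np.argwhere(M)[:,::-1];print(len(p),p.min(0),p.max(0),p.mean(0));print(cv2.minAreaRect(p.astype(np.float32)));C.append(p.mean(0))
print(tri(s,C[0],w,C[1]))
E
```

```text
113 [270 191] [278 212] [274.04424779 202.22123894]
((273.6470947265625, 201.58824157714844), (21.3431339263916, 5.820854663848877), 75.96376037597656)
136 [313 161] [333 177] [323.01470588 166.97058824]
((323.0, 169.0), (16.0, 20.0), 90.0)
(array([ 0.55988107, -0.08659168,  0.1874468 ]), np.float64(0.0027774123032791804))
```

View pics/sc1.png

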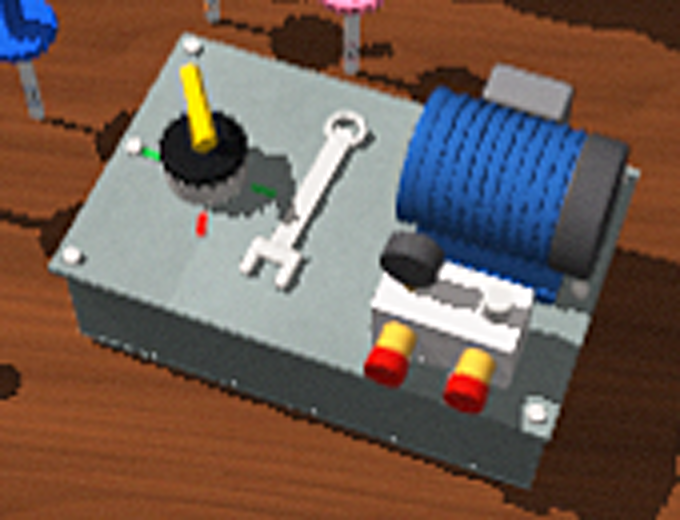

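View pics/sd1.png

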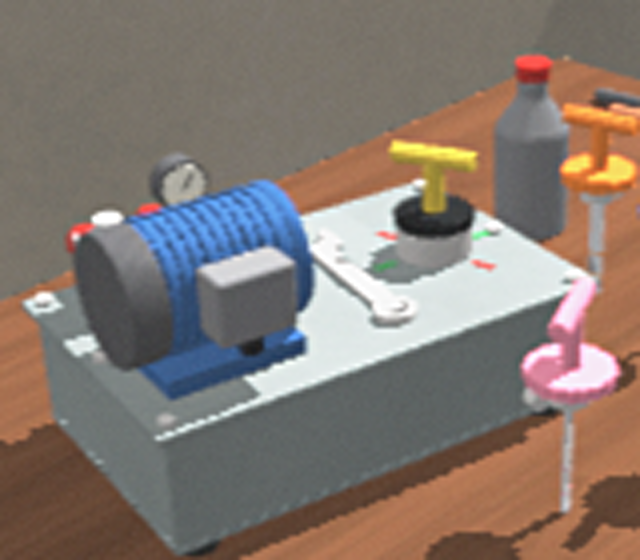

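The crops confirm it. The yellow T on a black cap sits in the neck on the tank lid. In the scene crop the green marks are at (150,153) and (263,190) and red at (202,223). In the side crop green is at (383,267) and (483,235), red at (387,237) and (484,267). Next I'll measure the axes.

```bash
python3 - <<'E'
from h import *
s=robot.read_camera("scene");w=robot.read_camera("side")
def marks(d,b,col):
    h=cv2.cvtColor(d["frame"],cv2.COLOR_RGB2HSV)
    m=cv2.inRange(h,(50,120,60),(80,255,255)) if col=="g" else cv2.inRange(h,(0,130,120),(6,255,255))
    M=np.zeros_like(m);M[b[1]:b[3],b[0]:b[2]]=m[b[1]:b[3],b[0]:b[2]]
    n,l,st,c=cv2.connectedComponentsWithStats(M)
    return [(c[i],st[i,4]) for i in range(1,n) if st[i,4]>2]
for nm,d,b in(("scene",s,(255,200,300,240)),("side",w,(300,170,345,200))):
    for c in "gr":
        for p,a in marks(d,b,c): print(nm,c,p,a,plane(d,p,.115)[0])
def P(d,x0,y0,L,z): return plane(d,[(x0+a/4,y0+b/4) for a,b in L],z)
sb=P(s,225,175,[(192,45),(72,255),(537,412)],.117);print("bolts",sb)
print("packy yaw from bolts",np.degrees(np.arctan2(*(sb[2]-sb[1])[[1,0]])),"x edge",np.degrees(np.arctan2(*(sb[1]-sb[0])[[1,0]])))
print("scene bar ends",P(s,225,175,[(190,68),(204,140)],.196))
print("side bar ends",P(w,215,125,[(393,151),(474,160)],.196))
print("tri", tri(s,(225+190/4,175+68/4),w,(215+474/4,125+160/4)))
print("tri", tri(s,(225+204/4,175+140/4),w,(215+393/4,125+151/4)))
# cap centre top  z=.152
print("cap scene",P(s,225,175,[(204,145)],.152),"side",P(w,215,125,[(434,213)],.152))
E
```

```text
scene g [262.5 213. ] 8 [ 0.55028624 -0.13001467  0.115     ]
scene g [290.5 222. ] 12 [ 0.5709991  -0.04120509  0.115     ]
scene r [274.92307692 230.46153846] 13 [ 0.60661537 -0.08116125  0.115     ]
side r [335.5  190.75] 4 [ 0.51677016 -0.09412096  0.115     ]
bolts [[ 0.44567683 -0.11831876  0.117     ]
 [ 0.64842488 -0.16623575  0.117     ]
 [ 0.72747704  0.17302608  0.117     ]]
packy yaw from bolts 76.88342643799596 x edge -13.297158367875609
scene bar ends [[ 0.52942554 -0.09736343  0.196     ]
 [ 0.59087036 -0.07532579  0.196     ]]
side bar ends [[ 0.59145477 -0.07458412  0.196     ]
 [ 0.53182774 -0.1020275   0.196     ]]
tri (array([ 0.52951213, -0.0979563 ,  0.19734813]), np.float64(0.0021735567806085584))
tri (array([ 0.59131832, -0.07494764,  0.19616285]), np.float64(0.0008228313178585015))
cap scene [[ 0.56426719 -0.08349093  0.152     ]] side [[ 0.55410895 -0.08004708  0.152     ]]
```

```bash
python3 - <<'E'
from h import *
s=robot.read_camera("scene");w=robot.read_camera("side")
o=np.array([.5605,-.0862,0]);a=np.radians(-13.1);ex=np.array([np.cos(a),np.sin(a),0]);ey=np.array([-ex[1],ex[0],0])
def pk(X): X=np.asarray(X)-o; return np.round([X@ex,X@ey,X[2]],4)
X,e=tri(s,(314,161),w,(360,205));print("pink bar",X,e,pk(X))
def S(x,y):return (225+x/4,175+y/4)
def D(x,y):return (215+x/4,125+y/4)
# motor near end top-ish, far end
for n,p,q in (("gbox",S(530,82),D(250,270)),):
    X,e=tri(s,p,w,q);print(n,X,e,pk(X))
for n,p in (("near-end top edge",S(430,95)),("near bottom",S(402,215)),("far blue top",S(570,115)),("gauge",S(412,255))):
    print(n,pk(plane(s,p,.228)[0]))
print("side near end",[pk(plane(w,D(*p),.228)[0]) for p in((285,190),(305,215),(240,183),(85,240))])
robot_=robot.observe();print(robot_['time'],pk(robot_['tool_pos']))
E
```

```text
pink bar [ 0.35667896 -0.00265324  0.15964379] 0.007403076354106724 [-0.2175  0.0352  0.1596]
gbox [0.5154812  0.14515177 0.20477698] 0.0007062763980389952 [-0.0963  0.2151  0.2048]
near-end top edge [-0.0426  0.1581  0.228 ]
near bottom [0.0567 0.1736 0.228 ]
far blue top [-0.0605  0.2529  0.228 ]
gauge [0.0832 0.1899 0.228 ]
side near end [array([-0.0454,  0.1565,  0.228 ]), array([-0.0881,  0.166 ,  0.228 ]), array([-0.0162,  0.1761,  0.228 ]), array([-0.0337,  0.3023,  0.228 ])]
0.45 [-0.3021 -0.4972  0.2267]
```

Request:
step_arm:
  moves:
    - [[0.02, -0.011, -0.02, 0], [0.032, -0.0175, -0.015, 0], [0.032, -0.0175, -0.015, 0], [0.032, -0.0175, -0.005, 0], [0.032, -0.0175, 0, 0], [0.032, -0.0175, 0, 0], [0.032, -0.0175, 0, 0], [0.032, -0.0175, 0, 0]]
  hand: 1

```text
time: 1.12
tool_pos: [0.3488, -0.3016, 0.282]
tool_rot: [3.141, -0.0, 0.297]
contact_force: [1.0, -0.1, 0.0]
opening: 0.0916
```

Request:
step_arm:
  moves:
    - [[0.032, -0.0175, 0, 0], [0.032, -0.0175, 0, 0], [0.032, -0.0175, 0, 0], [0.032, -0.0175, 0, 0], [0.032, -0.0175, 0, 0], [0.032, -0.0175, 0, 0], [0.032, -0.0175, 0, 0], [0.032, -0.0175, 0, 0]]

```text
time: 1.78
tool_pos: [0.5527, -0.0926, 0.2818]
tool_rot: [3.141, -0.0, 0.297]
contact_force: [0.6, -1.6, 1.3]
opening: 0.0919
```

Request:
step_arm:
  moves:
    - [[0, 0, 0, -0.12], [0, 0, 0, -0.12], [0, 0, 0, -0.12], [0, 0, 0, -0.12], [0, 0, 0, -0.12], [0, 0, 0, -0.12], [0, 0, 0, -0.12], [0, 0, 0, -0.12]]

```text
time: 2.45
tool_pos: [0.5517, -0.0943, 0.2817]
tool_rot: [-3.142, 0.0, 1.263]
contact_force: [0.5, -0.2, -0.4]
opening: 0.0916
```

Request:
step_arm:
  moves:
    - [[0, 0, 0, -0.12], [0, 0, 0, -0.12], [0, 0, 0, -0.12], [0, 0, 0, -0.12], [0, 0, 0, -0.12], [0, 0, 0, -0.08], [0, 0, 0, 0], [0, 0, 0, 0]]

```text
time: 3.12
tool_pos: [0.5517, -0.0943, 0.2817]
tool_rot: [-3.142, 0.0, 1.934]
contact_force: [0.5, -0.5, -0.1]
opening: 0.0919
```

```bash
python3 - <<'E'
from h import *
d=robot.read_camera("wrist")
h=cv2.cvtColor(d["frame"],cv2.COLOR_RGB2HSV); m=cv2.inRange(h,(22,150,70),(35,255,255))
n,l,st,c=cv2.connectedComponentsWithStats(m)
for i in range(1,n):
    if st[i,4]>200:
        p=np.argwhere(l==i)[:,::-1].astype(np.float32);print(st[i],cv2.minAreaRect(p))
cv2.imwrite("pics/w2.png",d["frame"][:,:,::-1])
E
```

```text
[ 292  181   82   30 1593] ((332.4999694824219, 195.49998474121094), (80.99998474121094, 28.999996185302734), -0.0)
```

View pics/w2.png

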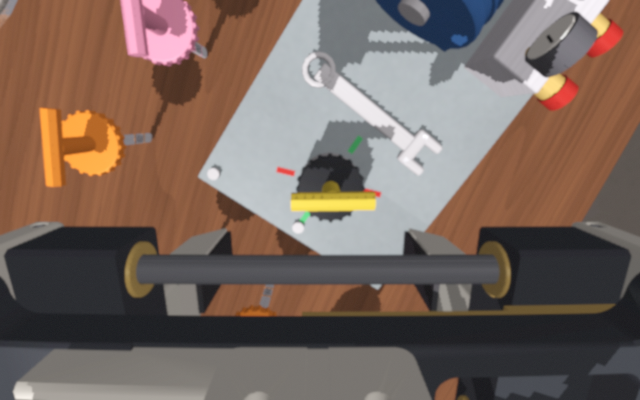

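The wrist view shows the bar nearly parallel to the jaws, from (291,202) to (376,201). The wrench is at (370,100) and the pink and orange look-alikes are off to the left.

```bash
python3 - <<'E'
from h import *
d=robot.read_camera("wrist");o=robot.observe()
m=cv2.inRange(cv2.cvtColor(d["frame"],cv2.COLOR_RGB2HSV),(22,150,70),(35,255,255))
r=[]
for x0,x1 in((293,300),(368,375)):
    p=np.argwhere(m[:,x0:x1]);print(p.mean(0)+[0,x0])
    r.append(p.mean(0)[0])
E_=plane(d,[(291.5,r[0]),(375.5,r[1])],.198)
c=E_.mean(0);v=E_[1]-E_[0];print(E_,c,np.linalg.norm(v),np.degrees(np.arctan2(v[1],v[0])))
y=o['tool_rot'][2]; print("bar dir rel tool y",np.degrees(y)-90)
dl=c-o['tool_pos'];print("tool dx,dy",dl[0]*np.cos(y)+dl[1]*np.sin(y),dl[0]*np.sin(y)-dl[1]*np.cos(y))
g=plane(d,[(355,144),(305.5,216)],.115);print("green",g,g.mean(0),np.degrees(np.arctan2(*(g[0]-g[1])[[1,0]])))
g=plane(d,[(286,171),(373,193)],.115);print("red",g,g.mean(0))
E
```

```text
[201.35087719 296.04385965]
[200.42105263 370.47368421]
[[ 0.53159739 -0.09718155  0.198     ]
 [ 0.59321795 -0.07291192  0.198     ]] [ 0.56240767 -0.08504674  0.198     ] 0.06622769793313764 21.49729613926825
bar dir rel tool y 20.837092617030464
tool dx,dy 0.004803094235453852 0.013278106971732803
green [[ 0.57256814 -0.04008911  0.115     ]
 [ 0.55215775 -0.129429    0.115     ]] [ 0.56236294 -0.08475906  0.115     ] 77.13118619664779
red [[ 0.516412   -0.09101333  0.115     ]
 [ 0.60980407 -0.0804227   0.115     ]] [ 0.56310803 -0.08571801  0.115     ]
```

Request:
step_arm:
  moves:
    - [[0.0048, 0.0133, 0.01, -0.008], [0, 0, 0.02, 0], [0, 0, 0.02, 0], [0, 0, 0.02, 0], [0, 0, 0.02, 0], [0, 0, 0.014, 0], [0, 0, 0, 0], [0, 0, 0, 0]]

```text
time: 3.88
tool_pos: [0.5624, -0.0844, 0.1768]
tool_rot: [-3.14, -0.001, 1.945]
contact_force: [-0.1, 0.0, 0.3]
opening: 0.092
```

Request:
step_arm:
  moves:
    - [[0, 0, 0, 0], [0, 0, 0, 0], [0, 0, 0, 0], [0, 0, 0, 0], [0, 0, 0, 0], [0, 0, 0, 0]]
  hand: 0
  force: 30

```text
time: 4.38
tool_pos: [0.5626, -0.0851, 0.1784]
tool_rot: [3.141, 0.001, 1.945]
contact_force: [-0.4, 0.5, 3.2]
opening: 0.0651
```

Request:
step_arm:
  moves:
    - [[0, 0, 0, -0.06], [0, 0, 0, -0.1], [0, 0, 0, -0.1], [0, 0, 0, -0.1], [0, 0, 0, -0.1], [0, 0, 0, -0.1], [0, 0, 0, -0.1], [0, 0, 0, -0.1]]

```text
time: 5.05
tool_pos: [0.5626, -0.0859, 0.1784]
tool_rot: [-3.141, 0.002, 2.709]
contact_force: [-0.8, -2.3, 2.9]
opening: 0.0653
```

Request:
step_arm:
  moves:
    - [[0, 0, 0, -0.1], [0, 0, 0, -0.09], [0, 0, 0, -0.03], [0, 0, 0, 0], [0, 0, 0, 0]]

```text
time: 5.47
tool_pos: [0.5621, -0.0859, 0.1785]
tool_rot: [-3.14, 0.0, 2.924]
contact_force: [-3.4, -2.7, 6.1]
opening: 0.0655
```

```bash
python3 - <<'E'
from h import *
s=robot.read_camera("scene");w=robot.read_camera("side")
a=s["frame"][160:300,220:400];b=w["frame"][100:240,235:415]
f=lambda x:cv2.resize(x,None,fx=4,fy=4,interpolation=cv2.INTER_CUBIC)[:,:,::-1]
cv2.imwrite("pics/a3.png",f(a));cv2.imwrite("pics/b3.png",f(b))
o=robot.observe();print(o['time'],o['tool_rot'],o['torque'],o['contact_force'])
E
```

```text
5.5667 [-3.14003377e+00  2.22781819e-04  2.92407962e+00] [-0.48605923  0.48285636 -0.07197313] [-2.92245109 -2.72000629  5.12871687]
```

View pics/a3.png

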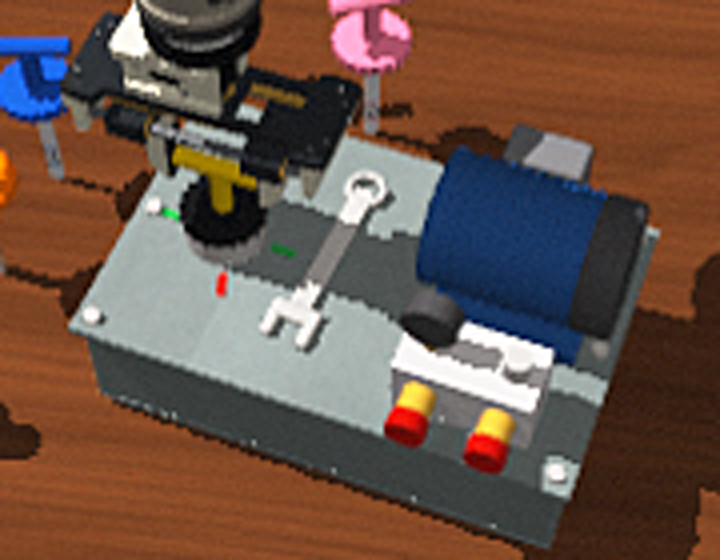

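View pics/b3.png

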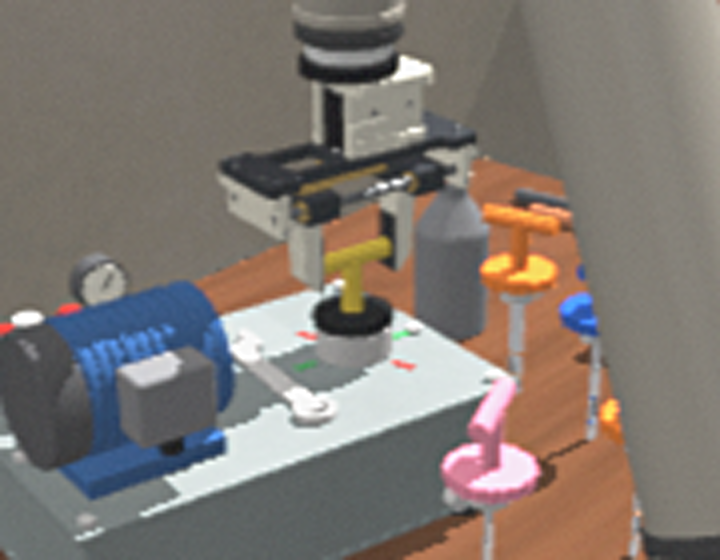

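The bar is now along the green line and the cap is still seated. I'll start the lift.

Request:
step_arm:
  moves:
    - [[0, 0, -0.006, 0], [0, 0, -0.01, 0], [0, 0, -0.01, 0], [0, 0, -0.01, 0]]

```text
time: 5.9
tool_pos: [0.5627, -0.0849, 0.215]
tool_rot: [3.141, 0.001, 2.925]
contact_force: [-0.2, 0.1, -0.0]
opening: 0.0659
```

Request:
step_arm:
  moves:
    - [[0, 0, -0.018, 0], [0, 0, -0.018, 0], [0, 0, -0.018, 0], [0, 0, -0.018, 0], [0, 0, -0.018, 0], [0, 0, -0.018, 0], [0, 0, -0.012, 0], [0, 0, 0, 0]]

```text
time: 6.57
tool_pos: [0.5634, -0.0851, 0.3376]
tool_rot: [-3.141, 0.007, 2.925]
contact_force: [0.0, 0.3, -1.2]
opening: 0.0656
```

```bash
python3 - <<'E'
from h import *
s=robot.read_camera("scene");w=robot.read_camera("side")
a=s["frame"][120:260,220:400];b=w["frame"][70:240,235:415]
f=lambda x:cv2.resize(x,None,fx=3,fy=3,interpolation=cv2.INTER_CUBIC)[:,:,::-1]
A=f(a);B=f(b);
cv2.imwrite("pics/a4.png",A);cv2.imwrite("pics/b4.png",B)
o=robot.observe();print(o['time'],o['tool_pos'],o['tool_rot'],o['qpos'])
E
```

```text
6.6667 [ 0.56245537 -0.08494479  0.33414844] [-3.14151274e+00  1.13671004e-03  2.92489429e+00] [-2.84607775e-01  3.70430059e-01  1.18993044e+00 -2.59406835e-06
  1.58009264e+00 -1.63870572e+00]
```

View pics/a4.png

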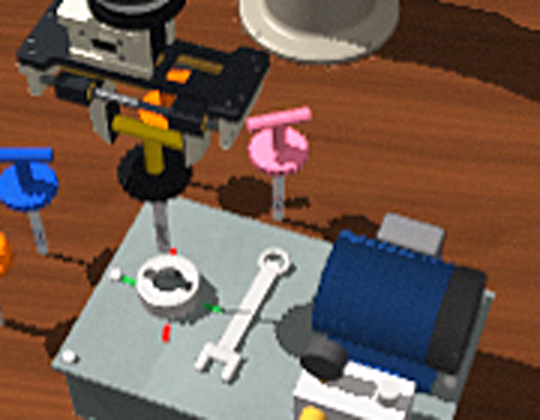

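View pics/b4.png

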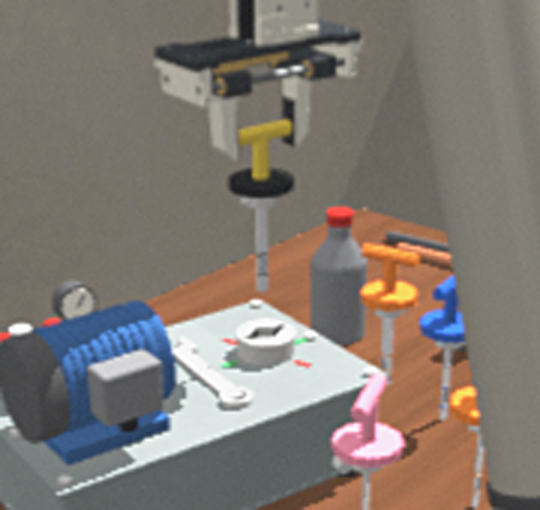

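The dipstick is out and hangs straight, tip at about b4 (263,290). Next I turn the tool so that its x points along pack +y. I'll use the motor's near top edge (z 0.228) to tip the stick about the bar, whose ends are in the jaws.

Request:
step_arm:
  moves:
    - [[0, 0, 0, 0.1], [0, 0, 0, 0.12], [0, 0, 0, 0.12], [0, 0, 0, 0.12], [0, 0, 0, 0.12], [0, 0, 0, 0.12], [0, 0, 0, 0.12], [0, 0, 0, 0.12]]

```text
time: 7.33
tool_pos: [0.562, -0.0848, 0.3324]
tool_rot: [-3.14, -0.002, 1.979]
contact_force: [0.8, 0.3, -1.6]
opening: 0.066
```

Request:
step_arm:
  moves:
    - [[0, 0, 0, 0.12], [0, 0, 0, 0.12], [0, 0, 0, 0.12], [0, 0, 0, 0.12], [0, 0, 0, 0.12], [0, 0, 0, 0.04], [0, 0, 0, 0], [0, 0, 0, 0]]

```text
time: 8.0
tool_pos: [0.5621, -0.0849, 0.3328]
tool_rot: [-3.14, -0.0, 1.347]
contact_force: [-0.1, 0.3, -1.1]
opening: 0.0653
```

```bash
python3 - <<'E'
from h import *
d=robot.read_camera("wrist")
cv2.imwrite("pics/w5.png",d["frame"][:,:,::-1])
o=robot.observe();print(o['time'],o['tool_pos'],o['tool_rot'],o['qpos'])
E
```

```text
8.05 [ 0.56217148 -0.08493805  0.33294045] [-3.14014416e+00 -3.93338623e-05  1.34650153e+00] [-2.84712017e-01  3.71805708e-01  1.19106940e+00 -4.82009100e-05
  1.58016577e+00 -6.04176666e-02]
```

View pics/w5.png

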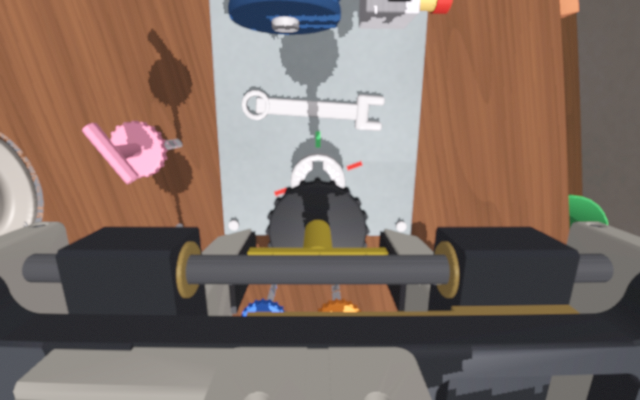

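```bash
python3 - <<'E'
from h import *
d=robot.read_camera("wrist");q=robot.observe()
y=q['tool_rot'][2];t=q['tool_pos']
tx=np.array([np.cos(y),np.sin(y),0]);ty=np.array([np.sin(y),-np.cos(y),0])
def rel(X): X=X-t; return np.round([X@tx,X@ty,X[2]+t[2]],4)
# intersect vertical plane tx distance 0.15 / 0.155
for D in(.15,.156):
    for p in((229,15),(341,15),(285,25),(271,24),(300,24),(285,15),(285,33)):
        o,v=ray(d,p);k=(D-(o-t)@tx)/(v[0]@tx);print(D,p,rel(o+k*v[0]))
for z in (.228,.2):
    print(z,[rel(X) for X in plane(d,[(229,10),(341,10),(285,33),(360,10)],z)])
s=robot.read_camera("scene");w=robot.read_camera("side")
crop(s,290,160,390,260,6,"pics/m1.png");crop(w,225,150,325,250,6,"pics/m2.png")
print("tip?",t)
E
```

```text
0.15 (229, 15) [ 0.15   -0.0716  0.2087]
0.15 (341, 15) [0.15   0.0191 0.2078]
0.15 (285, 25) [ 0.15   -0.029   0.1801]
0.15 (271, 24) [ 0.15   -0.0411  0.1833]
0.15 (300, 24) [ 0.15   -0.0154  0.183 ]
0.15 (285, 15) [ 0.15   -0.0263  0.2078]
0.15 (285, 33) [ 0.15   -0.0317  0.1533]
0.156 (229, 15) [ 0.156  -0.0768  0.1885]
0.156 (341, 15) [0.156  0.0205 0.1875]
0.156 (285, 25) [ 0.156  -0.0312  0.1578]
0.156 (271, 24) [ 0.156  -0.0441  0.1612]
0.156 (300, 24) [ 0.156  -0.0166  0.1609]
0.156 (285, 15) [ 0.156  -0.0282  0.1875]
0.156 (285, 33) [ 0.156  -0.034   0.1291]
0.228 [array([ 0.1477, -0.0665,  0.228 ]), array([0.1475, 0.0177, 0.228 ]), array([ 0.1315, -0.0246,  0.228 ]), array([0.1475, 0.032 , 0.228 ])]
0.2 [array([ 0.1564, -0.0736,  0.2   ]), array([0.1561, 0.0196, 0.2   ]), array([ 0.1384, -0.0273,  0.2   ]), array([0.1562, 0.0354, 0.2   ])]
tip? [ 0.56222556 -0.08498145  0.33315985]
```

View pics/m2.png

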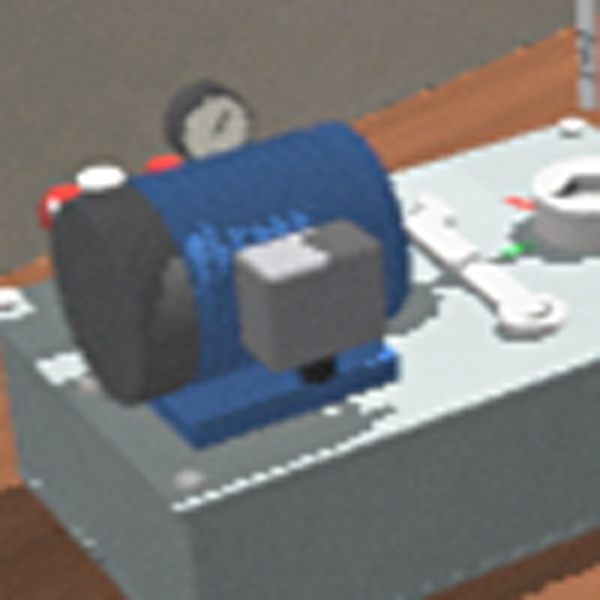

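View pics/m1.png

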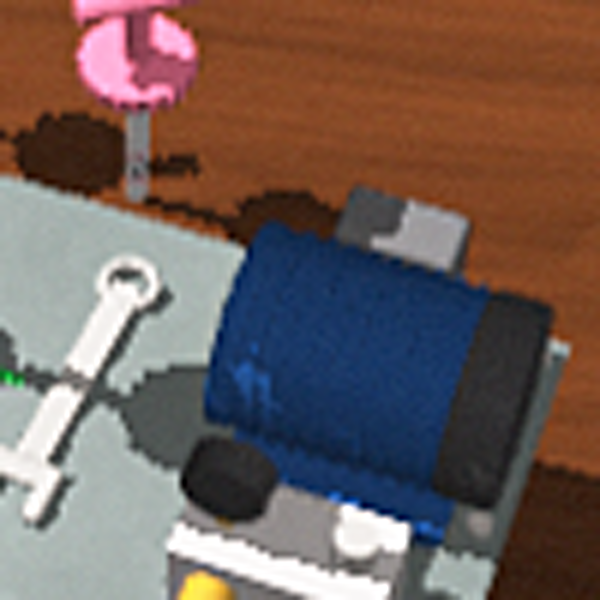

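The shaft boss at (286,25) puts the motor axis about 28 mm to the tool's -y side, with the near end at tool x ≈ 0.149. Pushing on the end face would tip the stick the wrong way. Instead I'll set the tip on the motor's crown and swing the bar down about it.

Request:
step_arm:
  moves:
    - [[0, 0, -0.02, 0], [0, 0, -0.025, 0], [0.02, -0.004, -0.015, 0], [0.03, -0.005, 0, 0], [0.03, -0.005, 0, 0], [0.03, -0.005, 0, 0], [0.03, -0.005, 0, 0], [0.03, -0.004, 0, 0]]

```text
time: 8.87
tool_pos: [0.573, 0.0884, 0.3938]
tool_rot: [3.141, 0.0, 1.345]
contact_force: [-0.4, -0.4, -0.6]
opening: 0.0656
```

Request:
step_arm:
  moves:
    - [[0.01, 0, 0, 0], [0, 0, 0, 0], [0, 0, 0, 0]]
  force: 15

```text
time: 9.12
tool_pos: [0.5755, 0.0964, 0.3934]
tool_rot: [-3.141, 0.001, 1.346]
contact_force: [0.5, -0.9, -1.3]
opening: 0.0654
```

```bash
cat > look.py <<'E'
from h import *
import sys
n=sys.argv[1];x0,y0,x1,y1=map(int,sys.argv[2:6]);u0,v0,u1,v1=map(int,sys.argv[6:10])
s=robot.read_camera("scene");w=robot.read_camera("side")
crop(s,x0,y0,x1,y1,3,f"pics/s_{n}.png");crop(w,u0,v0,u1,v1,3,f"pics/d_{n}.png")
o=robot.observe();print(o['time'],o['tool_pos'],o['tool_rot'],o['contact_force'],o['opening'])
E
python3 look.py 6 240 90 400 250 200 50 400 230
```

```text
9.2167 [0.57550533 0.09526886 0.39360632] [-3.14153981e+00  7.90011245e-04  1.34360138e+00] [ 1.05128456 -0.55425028 -0.16992817] 0.06575279285145144
```

View pics/s_6.png

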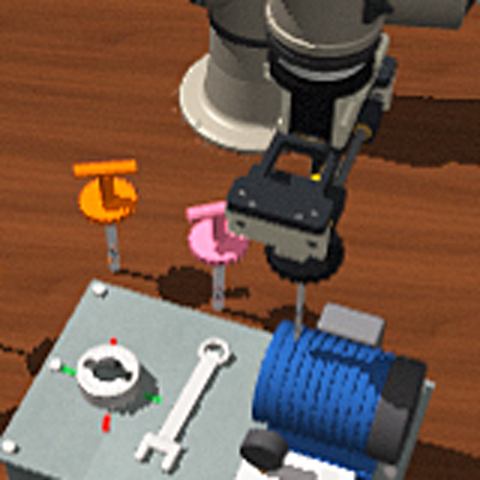

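View pics/d_6.png

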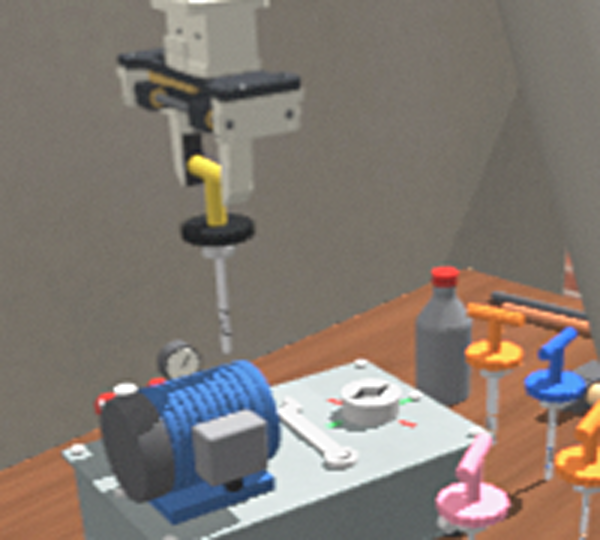

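```bash
python3 - <<'E'
from h import *
s=robot.read_camera("scene");w=robot.read_camera("side")
crop(s,320,160,360,220,9,"pics/t1.png");crop(w,255,120,295,180,9,"pics/t2.png")
a=cv2.imread("pics/t1.png");b=cv2.imread("pics/t2.png");cv2.imwrite("pics/t.png",np.hstack([a,b]))
X,e=tri(s,(340.7,201.5),w,(276,167.3));print(X,e)
n=np.array([.5622,-.085,0]);y=1.3465;tx=np.array([np.cos(y),np.sin(y),0]);ty=np.array([np.sin(y),-np.cos(y),0])
print((X-n)@tx,(X-n)@ty)
E
```

```text
[0.57158155 0.09878294 0.24433938] 0.005457306609680022
0.1812659870163377 -0.03173051953490499
```

View pics/t.png

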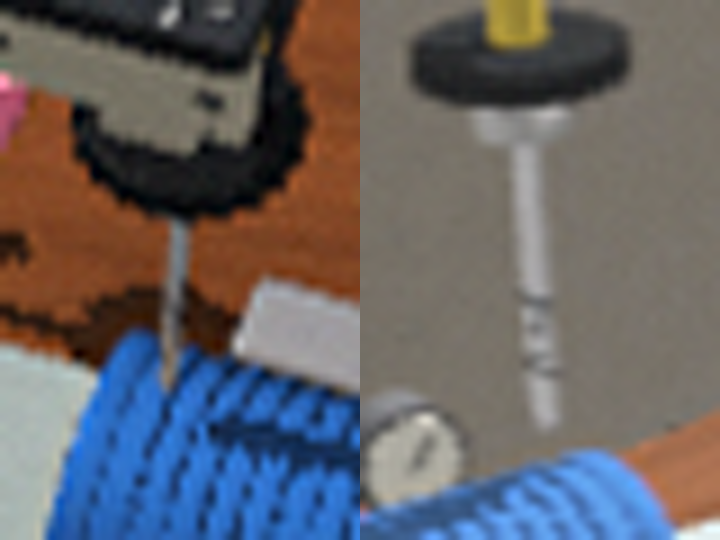

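Request:
step_arm:
  moves:
    - [[0, 0, 0.005, 0], [0, 0, 0.005, 0], [0, 0, 0.003, 0], [0, 0, 0.003, 0], [0, 0, 0.002, 0], [0, 0, 0, 0]]
  force: 10

```text
time: 9.82
tool_pos: [0.5753, 0.0966, 0.3754]
tool_rot: [-3.141, 0.0, 1.345]
contact_force: [0.9, -0.7, -1.5]
opening: 0.0657
```

Request:
step_arm:
  moves:
    - [[0, 0, 0.002, 0], [0, 0, 0.002, 0], [0, 0, 0, 0]]

```text
time: 10.07
tool_pos: [0.5761, 0.0968, 0.3743]
tool_rot: [3.136, -0.001, 1.345]
contact_force: [0.1, -0.2, 9.3]
opening: 0.066
```

```bash
python3 - <<'E'
from h import *
s=robot.read_camera("scene");w=robot.read_camera("side")
crop(s,320,160,360,220,9,"pics/t1.png");crop(w,255,130,295,190,9,"pics/t2.png")
a=cv2.imread("pics/t1.png");b=cv2.imread("pics/t2.png");cv2.imwrite("pics/t7.png",np.hstack([a,b]))
print(robot.observe()['contact_force'])
E
```

```text
[0.18675741 0.16855896 9.88033477]
```

View pics/t7.png

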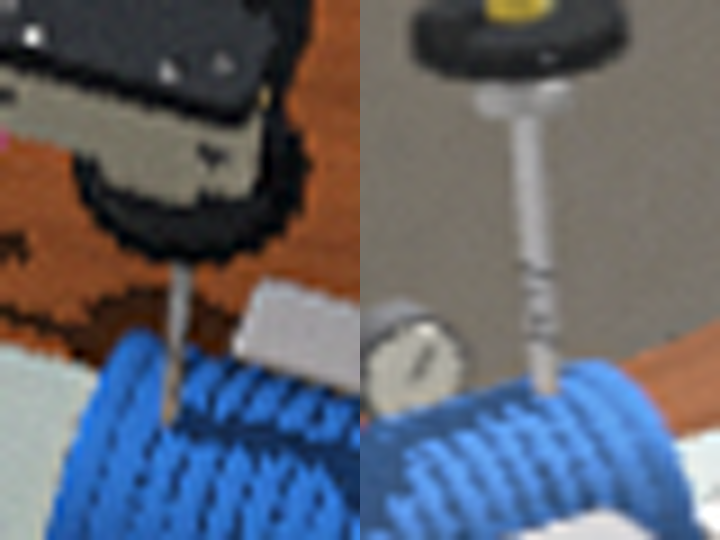

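Request:
step_arm:
  moves:
    - [[-0.006, 0, 0, 0], [-0.0095, 0, 0.0005, 0], [-0.0095, 0, 0.0015, 0], [-0.0105, 0, 0.002, 0], [-0.011, 0, 0.0025, 0], [0, 0, 0, 0]]

```text
time: 10.67
tool_pos: [0.5651, 0.0495, 0.3662]
tool_rot: [3.139, 0.001, 1.343]
contact_force: [-0.5, -1.5, 6.0]
opening: 0.0662
```

```bash
python3 look.py 8 240 90 400 250 200 50 400 230
```

```text
10.7667 [0.56531424 0.050644   0.36655484] [3.13876296e+00 3.11701239e-04 1.34350842e+00] [-1.01163291 -1.63090406  7.00381163] 0.06648065033348946
```

View pics/s_8.png

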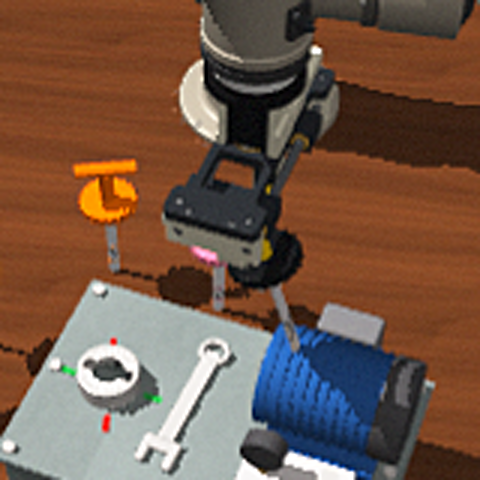

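View pics/d_8.png

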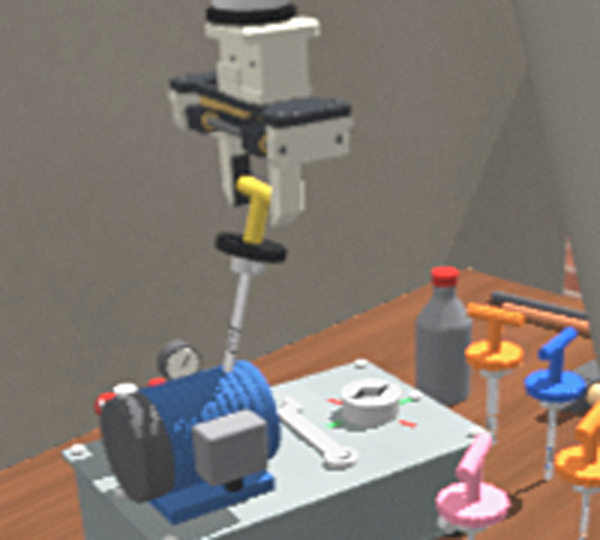

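The tip holds on the fins and the stick is tilting about the bar, roughly 16° so far. I'll continue the arc.

Request:
step_arm:
  moves:
    - [[-0.0139, 0, 0.0047, 0], [-0.0134, 0, 0.0058, 0], [-0.0129, 0, 0.007, 0], [-0.0122, 0, 0.0081, 0], [-0.0115, 0, 0.0091, 0], [-0.0106, 0, 0.0101, 0], [-0.0098, 0, 0.011, 0], [0, 0, 0, 0]]

```text
time: 11.43
tool_pos: [0.5452, -0.0318, 0.3073]
tool_rot: [-3.138, 0.001, 1.343]
contact_force: [-0.3, -0.3, -1.0]
opening: 0.0656
```

```bash
python3 look.py 9 240 90 400 250 200 50 400 230
```

```text
11.5333 [ 0.54607537 -0.03043443  0.30924556] [-3.14045428e+00 -4.37069567e-04  1.34425081e+00] [ 0.02170602 -0.16540034 -0.9325375 ] 0.06599513868961493
```

View pics/s_9.png

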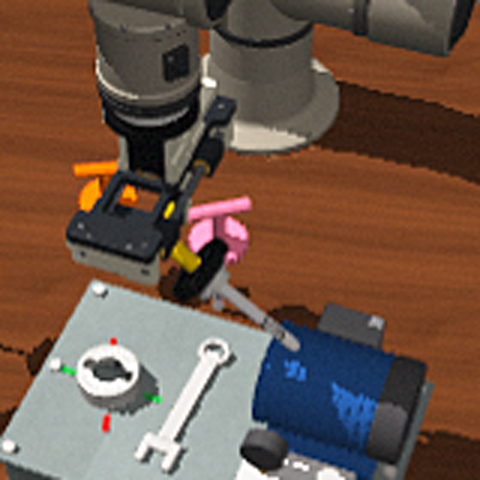

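View pics/d_9.png

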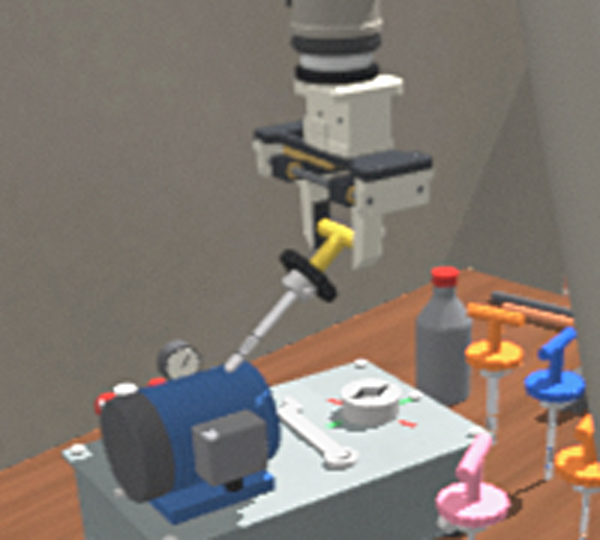

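Tilt is about 50° and still clean. I'll continue to near level.

Request:
step_arm:
  moves:
    - [[-0.0087, 0, 0.0125, 0], [-0.0076, 0, 0.0135, 0], [-0.0066, 0, 0.0135, 0], [-0.0053, 0, 0.0136, 0], [-0.0042, 0, 0.0141, 0], [-0.0029, 0, 0.0143, 0], [-0.0017, 0, 0.0146, 0], [0, 0, 0.008, 0]]

```text
time: 12.2
tool_pos: [0.538, -0.0662, 0.2045]
tool_rot: [-3.141, -0.0, 1.345]
contact_force: [-0.3, -0.7, 0.1]
opening: 0.0658
```

```bash
python3 look.py 10 240 120 400 280 200 80 400 260
```

```text
12.3 [ 0.53774591 -0.06608472  0.20456016] [-3.13978723e+00 -2.97939281e-04  1.34536279e+00] [-1.45172997 -0.34355986 -1.65750832] 0.0658463546167602
```

View pics/s_10.png

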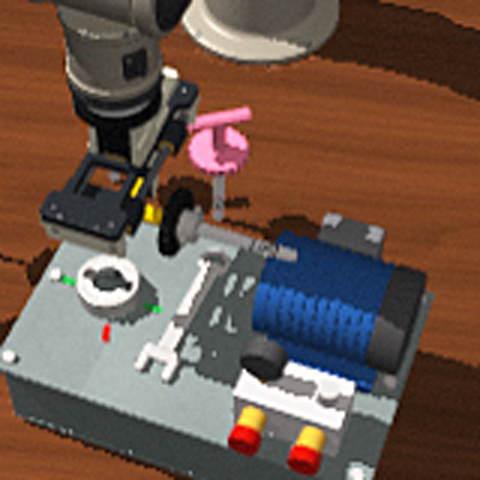

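View pics/d_10.png

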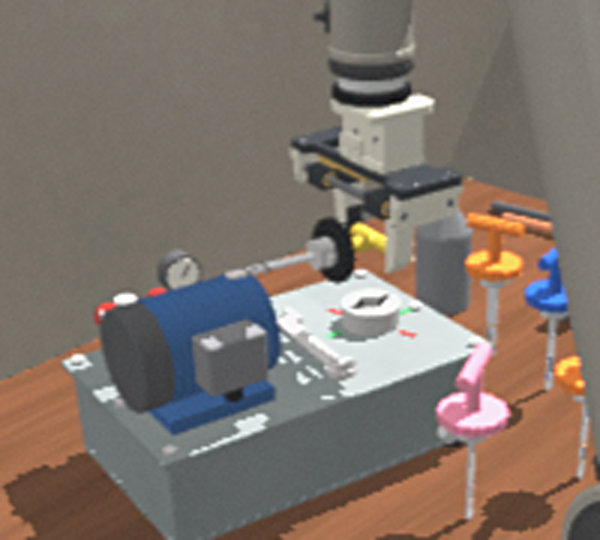

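The stick is nearly level with the tip on the crown. I'll tighten the grip and lift clear.

Request:
step_arm:
  moves:
    - [[0, 0, 0, 0], [0, 0, 0, 0], [0, 0, 0, 0], [0, 0, 0, 0]]
  hand: 0
  force: 50

```text
time: 12.63
tool_pos: [0.5382, -0.0668, 0.206]
tool_rot: [3.14, 0.0, 1.345]
contact_force: [-0.1, -0.2, -0.7]
opening: 0.0657
```

Request:
step_arm:
  moves:
    - [[0, 0, -0.004, 0], [0, 0, -0.008, 0], [0, 0, -0.01, 0], [0, 0, -0.012, 0], [0, 0, -0.012, 0], [0, 0, -0.01, 0], [0, 0, -0.006, 0], [0, 0, 0, 0]]

```text
time: 13.3
tool_pos: [0.5386, -0.0671, 0.2693]
tool_rot: [3.138, 0.0, 1.345]
contact_force: [-0.4, -0.1, -1.4]
opening: 0.0654
```

Request:
step_arm:
  moves:
    - [[0, 0, -0.006, 0], [0, 0, -0.006, 0], [0, 0, -0.004, 0], [0, 0, 0, 0], [0, 0, 0, 0], [0, 0, 0, 0], [0, 0, 0, 0], [0, 0, 0, 0]]

```text
time: 13.97
tool_pos: [0.5377, -0.0668, 0.283]
tool_rot: [-3.141, 0.0, 1.345]
contact_force: [-0.4, -0.0, -1.7]
opening: 0.0654
```

```bash
python3 look.py 11 240 100 400 260 200 50 400 230
```

```text
14.0667 [ 0.53779818 -0.06684211  0.28308152] [-3.14121521e+00  4.44119114e-05  1.34480225e+00] [-0.49597112  0.10639797 -1.67571514] 0.06489800919856321
```

View pics/s_11.png

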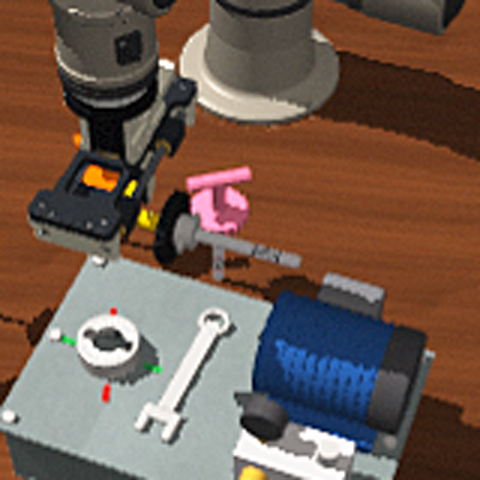

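View pics/d_11.png

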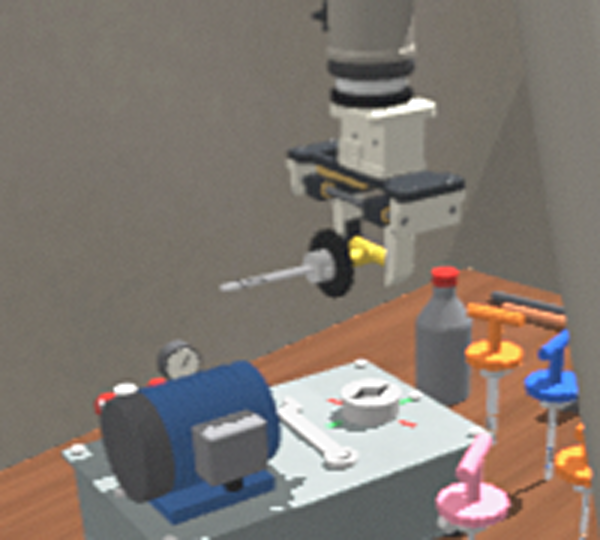

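```bash
python3 - <<'E'
from h import *
s=robot.read_camera("scene");w=robot.read_camera("side")
T,e=tri(s,(339.7,187.3),w,(274.2,145.8));R,e2=tri(s,(306.5,179.5),w,(304,139.3))
o=robot.observe();b=o['tool_pos']+[0,0,.0185]
print("tip",T,e,"root",R,e2,"bar",b)
for A,B in((T,R),(T,b)):
    v=A-B;print(np.linalg.norm(v),"elev deg",np.degrees(np.arcsin(v[2]/np.linalg.norm(v))))
# expected pixel of level tip
tx=np.array([np.cos(1.345),np.sin(1.345),0])
for e in(-10,0,10):
    X=b+.168*(tx*np.cos(np.radians(e))+np.array([0,0,1])*np.sin(np.radians(e)));print(e,proj(s,X),proj(w,X))
crop(w,260,120,340,160,9,"pics/z.png");print(o['time'],o['qvel'].round(3))
E
```

```text
tip [0.57482767 0.09450394 0.30613403] 0.001926528267503066 root [0.55450062 0.00369931 0.30179745] 0.007442088335074275 bar [ 0.53782871 -0.06688955  0.30169921]
0.09315297075451483 elev deg 2.6682672254763755
0.1656395174311706 elev deg 1.5342135657335545
-10 [[338.71897971 195.11834921]] [[274.79767266 157.51318361]]
0 [[340.22588733 188.40669323]] [[273.20745928 147.71342473]]
10 [[339.87390134 180.84301583]] [[273.25629152 137.22947291]]
14.1667 [ 0.     0.    -0.003  0.001 -0.001 -0.001]
```

View pics/z.png

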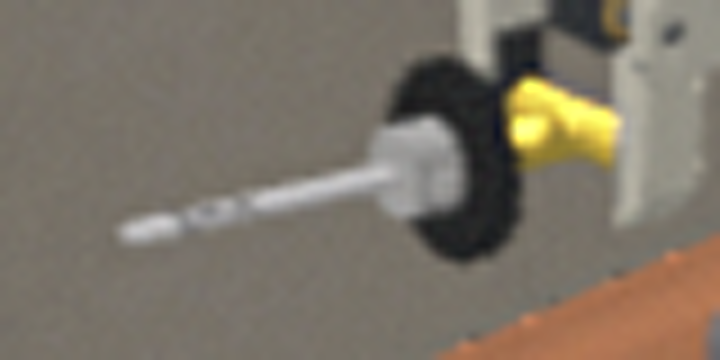

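The stick is level to about 2°, everything is at about z 0.30, and the arm is at rest. Handing in.

```bash
python3 -c "
from cell import robot
print(robot.hand_in())"
```

```text
the job is handed in; nothing more can be done
None
```

The job is handed in with the dipstick held level, a flat face up, above the pack. No verdict came back.

**What I did:**
- I gripped the yellow T-bar by its two ends and turned it about 56° anticlockwise to the green line.
- I drew the dipstick straight up out of the neck.
- The arm could not tilt the tool, so I rested the stick's tip on the motor's crown and swung the bar down about it until the stick was level.
- I then tightened the grip to 50 N and lifted clear, handing in at about 14 s.

**Last checks:**
- **Level:** the stick's axis was 1.5° to 2.7° off level by two-view triangulation. One of those points, the stick's root, had a 7 mm mismatch between the views, so the 2.7° figure is the weaker one.
- **Height:** the tip and T-bar were both at about z 0.30 m, well above the filler neck at 0.14 m.
- **Flat face:** I did not measure this separately. I inferred it from the bar lying level along the jaws.
- **At rest:** joint speeds were near zero.
- **Bystanders:** the wrench was in the same place by eye in every later view. In the last views the oil bottle stood upright and looked undisturbed. The hammer and hardy were outside the later crops, and the arm never went near them.

No check failed.

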